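Shut and lock the gear housing's inspection cover

TASK

The inspection cover of the gear housing stands ajar. Push it fully shut with the fingertips, then set the fingertips in the slot of its round quarter-turn fastener and turn it clockwise, seen from above, to its stop so that the cover is locked. Never lift the cover further open, do not turn the fastener while the cover is still up, and leave the can, the jar and the bearing where they stand.

Things in the scene. Friction and masses are not known exactly. Their poses are not given: they have to be found in the camera images.
- housing: grey gear housing with an open top, 240 mm (x) by 270 mm (y) by 100 mm high, fixed to the bench; a dark motor 110 mm in diameter sticks out 120 mm from its +y end, a 20 mm shaft stub 35 mm from its -y end. Origin: centre of its underside, on the bench; z up, -x is its front (roughly towards the robot), +x its hinge side.
- cover (a joint): angle of the aluminium cover about the hinge on the housing's far (+x) top edge, rad: 0 shut and flush, positive up; starts between 0.15 and 0.35. A plate 236 mm (from the hinge) by 268 mm (along it), 6 mm thick; shut, its upper face is 106 mm above the bench. The hinge is stiff: the cover stays where it is left; about 2 to 5 N down near its front edge shuts it.
- cover_hinge (a point): point on the cover's upper face over the middle of the hinge line (housing frame x 118, y 0, z 106 mm). Its frame is the cover's: -x runs from the hinge to the front edge 236 mm away, y along the hinge, z out of the upper face.
- press_patch (a point): point on the cover's bare upper face near its front left corner, 200 mm from the hinge line and 98 mm to +y of the middle, beside the fastener: a free place to push the cover down. z points out of the face. With the cover shut it lies 106 mm above the bench.
- cam (a joint): angle of the quarter-turn fastener, rad. 0: unlocked, slot parallel to the hinge line; grows as it is turned clockwise seen from above, to a firm stop at 1.571: locked, slot square to the hinge line. Starts between 0 and 0.35. It stays where it is left; dry friction 0.08 N m (about 3 N at 30 mm from the axis).
- slot (a point): centre of the slot's mouth, on the fastener's axis; 129.5 mm above the bench with the cover shut. The slot is 104 mm long, 42 mm wide, 18 mm deep, closed at both ends, with a flat steel floor; it takes a closed gripper's fingertips. x runs along the slot, y across, z up out of it; the frame turns with the fastener: at cam 0 its x points to the housing's -y, at the stop to the housing's -x.
- oil_can: bystander: plain aluminium can, 56 mm in diameter, 110 mm high, standing loose on the bench; origin at the centre of its underside
- jar: bystander: glass jar with a steel lid, 60 mm in diameter, 75 mm high, standing loose on the bench; origin at the centre of its underside
- bearing: bystander: steel bearing ring, 60 mm outside and 28 mm inside diameter, 18 mm high, lying loose on the bench; origin at the centre of its underside
- fastener (a point): centre of the fastener's foot, on its axis at the cover's upper face, on the cover's middle line 160 mm from the hinge line. The fastener is a black disc 120 mm in diameter, standing 23 mm proud of the cover, with the slot across its centre. Its frame turns with the fastener as that of the slot does.

How it is judged:
By the outcome, as a careful person would: the job done as asked, in the order asked, and still so for the second after the job is handed in, with the robot touching nothing.
It also fails if it takes over 51 s, if anything falls off the work surface, if the arm or the gripper's body presses on something with over 40 N, if the wrist force passes 120 N, or if a joint passes its speed limit or range.

ROBOT

A 6-joint arm with a two-finger parallel gripper is mounted at the origin on the work surface. World frame = base frame: x ahead of the robot, y to its left, z up, the work surface at z = 0. Lengths are in m, angles in rad, forces in N, time in s.
With the tool pointing down it reaches from about 0.35 to 0.775 m from the base axis. Payload 7.3 kg.
Tool frame: the origin (TCP) lies on the centre line of the jaws, within the pads' length; the fingertips stand 25 mm ahead of it and the grasp point (between the pads) lies 6 mm ahead of it; z points along the fingers, y is the line along which they close (so a half turn about z gives the same grasp; the last joint's range is limited). The gripper opens to 92 mm and grips with 3 to 60 N. Pads are 19 mm wide; open, the fingers measure 130 mm over their backs; the gripper's body (75 mm by 190 mm) begins 47 mm behind the grasp point.
Start: joints at [-1.375, 0.342, 1.524, -0, 1.275, -0.146], TCP at [0.176, -0.495, 0.252] pointing down, gripper open.
Joint ranges: [-2.53, 2.53], [-0.77, 2.02], [0.04, 2.7], [-1, 4.14], [0.28, 2.66], [-3.11, 3.11]. Speed limits (rad/s): [2.57, 2.57, 3.14, 3.14, 3.14, 3.14].

INTERFACE

Orientations are given as [roll, pitch, yaw] about the fixed x, y, z axes, in that order (R = Rz(yaw) Ry(pitch) Rx(roll)).
In Python, from cell import status, read_camera, camera_info, ticket, models gives the robot as it stands.
- The arm moves only by the tool send_rows, never from a script. Its argument "plan" is a list of rows, each an object with "offset": the shift along the tool's x, y, z in mm, a list of three; "yaw": the turn about the tool's z in rad. In form: [{"offset": [dx, dy, dz], "yaw": yaw}, ...]. A call has 1 to 20 rows; each row shifts and turns the commanded pose from where the row before left it, along the tool's axes as they then stand; what a row does not reach is not made up. A row lasts 1/10 s, in which the tool goes at most 50 mm and 8.59 degrees, less where a joint would pass 70% of its speed; a pose out of reach is approached as far as the arm can. A call is refused whole if a number of a shift passes 50 or a number of a turn 0.15, either way. A call with a gripper value outside its range is refused whole. "hand" is the closure, from 0 (fully open) to 1 (shut), set as the call begins (left out, the last holds). The fingers move at their own pace and stop on an object; "squeeze" is the grip in N (left out, the last holds). Time passes only in rows, so rows that do not move let the fingers close. It gives the time, the measured TCP pose, the force, the opening and the grip force at its end, in the units of the state.
- status.observe(): the state, without advancing time (a new reading comes with each control period).
- read_camera(name): name is "side" or "top"; returns the picture (384x512x3 uint8, red, green, blue); there is no depth.
- camera_info(name): a dict with "vfov" (degrees; the focal length in pixels is half the picture's height over the tangent of half this angle, whatever the lens; pixels are square), "cx", "cy" (the principal point, pixels), "origin" and "attitude" of the camera in the world. Camera axes: x right, y down, z forward; pixel columns grow to the right and rows downward; lengths in m; the calibration is good to about 2 mm. A picture is of the moment at which its call begins. camera_info takes no time and is no camera call.
- ticket.hand_in(): hands the job in; it is judged then, once.
Trained networks look in the newest picture that a camera, given by its name, has taken for a name from the list of things; names that differ only in an ending like _2 or _b are one class to them, and where a whole thing is asked for, a point or a joint stands for the part that bears it (a point fixed in the world has none). Each returns a list of dicts, best first, with "conf" (0 to 1); they miss things now and then, are a little off and sometimes report something else, mostly with a low value. They report only what shows in the picture. A call takes as long as a camera call.
- models.regions_of(camera, label): "mask" (384x512 bool, what is visible of it) and "extent" ([left, top, right, bottom] in pixels, round what is visible of it).
The state is a dict: "time": time; "qpos": joint angles; "qvel": joint speeds; "joint_efforts": joint torques, N m; "tool_pos": TCP position; "tool_rot": TCP orientation; "contact_force": force on the tool from outside, world axes, zero at the start; "torque": the same for the moment, N m; "opening": finger opening in m; "grip_force": force on a finger pad.
Only numpy, scipy, OpenCV 4.12 (cv2) and the standard library are available. Lean on these libraries where they do the work, as an engineer would, in place of code of your own. Each camera call takes 0.05 s, during which the arm holds its last target. There are 200 camera calls.

## Working session

There is one attempt and no reset: what is moved stays moved. The work goes in short steps, Python scripts to look and compute and a tool call to move; the robot and the scene stay as the last step left them, time stands still between calls to the robot, and variables do not carry over. Pictures are saved under pics/ and viewed, at most 10 in all, crops included, and the job is handed in when it is done.

Besides the shell and the picture viewer there is one more tool, called by a JSON object that holds its "fn" and its "kwargs". send_rows: Moves the arm, as the interface text tells. Its arguments: {"type":"object","properties":{"plan":{"type":"array"},"hand":{"type":"number"},"squeeze":{"type":"number"}},"required":["plan"]}

```bash
mkdir -p pics; ls
python3 - <<'E'
from cell import status, read_camera, camera_info, models
import cv2,numpy as np
for n in ("side","top"):
    print(n,camera_info(n))
    cv2.imwrite(f"pics/{n}0.png",read_camera(n)[:,:,::-1])
    for l in ("housing","cover","fastener","oil_can","jar","bearing"):
        for r in models.regions_of(n,l)[:2]:
            m=r["mask"];ys,xs=np.nonzero(m)
            print(l,round(r["conf"],2),r["extent"],m.sum(),xs.mean().round(1) if len(xs) else 0,ys.mean().round(1) if len(xs) else 0)
            np.save(f"pics/{n}_{l}.npy",m) if r is not None else 0
print(status.observe())
E
```

```text
pics
side {'vfov': 53.431674697246144, 'cx': 257.1258691488442, 'cy': 193.7475992252022, 'origin': array([ 0.36357598, -0.70081959,  0.57070475]), 'attitude': array([-2.15641396,  0.00953436, -0.32399321])}
housing 0.76 [186.1, 128.7, 323.7, 246.9] 11002 253.4 184.8
cover 0.94 [187.3, 134.5, 325.1, 193.1] 4778 255.7 163.2
fastener 0.71 [212.6, 141.7, 267.8, 171.1] 1257 240.0 156.7
fastener 0.23 [288.5, 231.1, 321.6, 277.0] 1140 304.2 253.3
oil_can 0.68 [243.1, 229.0, 275.2, 290.9] 1571 258.4 260.8
oil_can 0.48 [189.6, 136.3, 327.1, 193.8] 4820 255.6 163.0
jar 0.71 [291.2, 231.9, 319.3, 279.1] 1129 304.4 253.2
bearing 0.83 [316.8, 231.0, 346.1, 253.0] 492 332.6 241.6
top {'vfov': 42.36618777996625, 'cx': 259.35867278261105, 'cy': 199.63701824829593, 'origin': array([ 0.4103436 , -0.06234268,  1.05990959]), 'attitude': array([-2.95077523,  0.00971579, -1.55387178])}
housing 0.7 [67.1, 119.6, 282.9, 277.7] 21134 181.7 197.5
fastener 0.59 [162.9, 178.4, 227.3, 234.7] 3189 194.7 205.0
oil_can 0.66 [312.0, 221.5, 346.8, 251.2] 744 329.3 235.6
jar 0.85 [309.3, 170.7, 335.0, 203.6] 777 321.8 188.8
bearing 0.58 [291.2, 141.1, 315.1, 164.0] 467 301.1 151.3
{'time': 0.7, 'qpos': array([-1.37499619e+00,  3.41953514e-01,  1.52408121e+00,  1.68566190e-05,
        1.27539086e+00, -1.46000260e-01]), 'qvel': array([ 0.00096179,  0.00020508,  0.0016829 ,  0.00106412,  0.00131767,
       -0.00016261]), 'joint_efforts': array([ 2.12220730e-03, -4.31017756e+01, -2.44447857e+01,  7.20332167e-02,
        4.81558463e-02,  3.84612099e-05]), 'tool_pos': array([ 0.17600219, -0.49464793,  0.25177122]), 'tool_rot': array([3.14142502e+00, 8.34949407e-06, 3.41795487e-01]), 'contact_force': array([ 0.33342806, -0.08681097,  0.3794388 ]), 'torque': array([-0.06866075,  0.06813063, -0.00169759]), 'grip_force': 0.0, 'opening': 0.0921924065541087}
```

Run:
```python
import cv2
a=cv2.imread('pics/top0.png');cv2.imwrite('pics/top0c.png',cv2.resize(a[95:295,50:370],(800,500),interpolation=cv2.INTER_CUBIC))
a=cv2.imread('pics/side0.png');cv2.imwrite('pics/side0c.png',cv2.resize(a[110:300,160:380],(695,600),interpolation=cv2.INTER_CUBIC))
```

```text
(no output)
```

View pics/top0c.png

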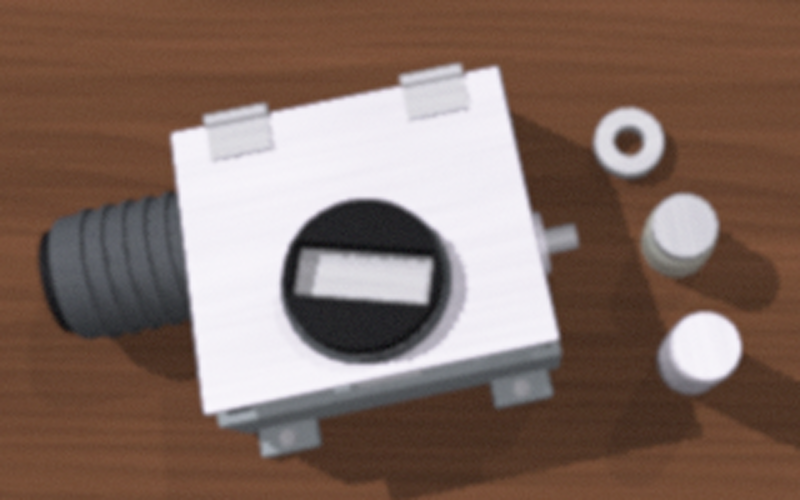

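View pics/side0c.png

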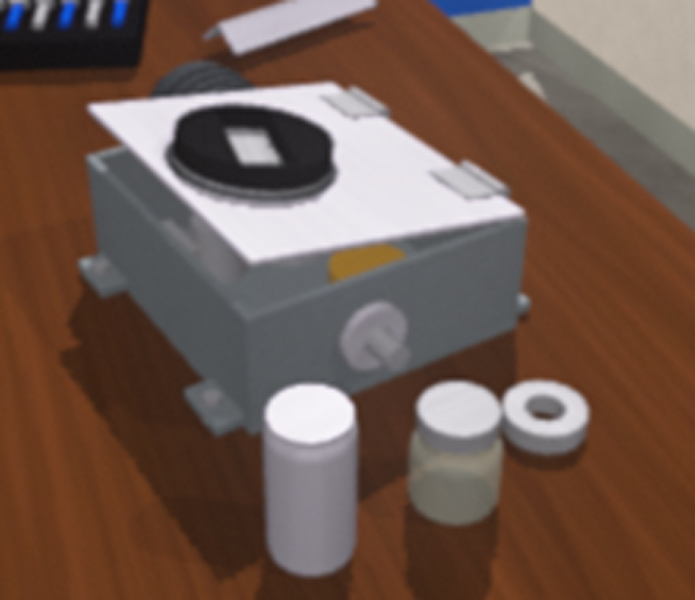

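View pics/side0.png

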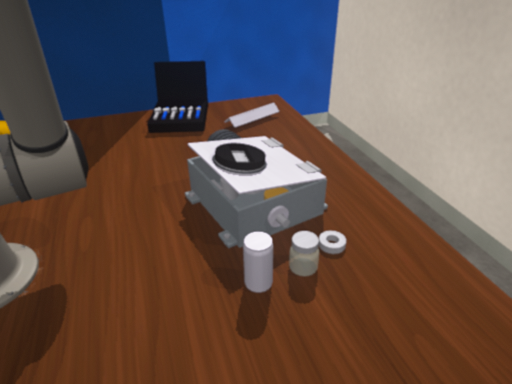

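```bash
cat > h.py <<'E'
import numpy as np, cv2
from cell import camera_info
from scipy.spatial.transform import Rotation as R
from scipy.optimize import least_squares
def proj(n,P,k=0):
    c=camera_info(n); Rc=R.from_euler('xyz',c['attitude']).as_matrix()
    q=(np.atleast_2d(P)-c['origin'])@Rc
    f=192/np.tan(np.radians(c['vfov'])/2)
    u=q[:,:2]/q[:,2:]; r2=(u**2).sum(1,keepdims=True)
    return u*(1+k*r2)*f+[c['cx'],c['cy']]
def cover(p,L):   # cover-frame point (m) -> world; p=x,y,yaw,theta
    t=p[3]; L=np.atleast_2d(L)
    h=np.c_[L[:,0]*np.cos(t)+L[:,2]*np.sin(t)+.118, L[:,1], -L[:,0]*np.sin(t)+L[:,2]*np.cos(t)+.106]
    return house(p,h)
def house(p,h):
    return np.atleast_2d(h)@R.from_euler('z',p[2]).as_matrix().T+[p[0],p[1],0]
def disc(p,L):    # fastener frame -> cover frame -> world, p[4]=cam ; cam 0: x -> -y
    a=-np.pi/2-p[4]; L=np.atleast_2d(L)
    return cover(p,L@R.from_euler('z',a).as_matrix().T+[-.160,0,0])
E
cat > fit.py <<'E'
from h import *
T=lambda a:np.array(a)/2.5+[50,95]
S=lambda a:np.array(a)/(695/220)+[160,110]
CC=np.array([[0,.134,0],[0,-.134,0],[-.236,-.134,0],[-.236,.134,0]])
tc=T([[172,131],[498,68],[558,340],[205,413]]); sc=S([[335,83],[524,213],[250,263],[88,104]])
HC=[[-.12,-.135,.1],[-.12,.135,.1],[-.12,-.135,0]]; sh=S([[247,318],[90,158],[250,432]])
SL=np.array([[-.052,.021,.0235],[.052,.021,.0235],[.052,-.021,.0235],[-.052,-.021,.0235]])
ts=T([[302,248],[437,257],[430,305],[293,297]])
def res(p,full=0):
    k=p[5]
    r=[proj('top',cover(p,CC),p[6])-tc,proj('side',cover(p,CC),k)-sc,proj('side',house(p,HC),k)-sh,proj('top',disc(p,SL),p[6])-ts]
    return r if full else np.concatenate(r).ravel()
for free in (0,1):
  f=(lambda p:res(np.r_[p,0,0])) if not free else res
  s=least_squares(f,[.45,.03,.2,.25,.3]+[0,0]*free,loss='soft_l1')
  print(s.x.round(4),s.cost)
p=np.r_[s.x[:5],0,0] if len(s.x)<7 else s.x
for r in res(p,1): print(r.round(1).tolist())
np.save('p.npy',p)
E
python3 fit.py
```

```text
[0.6109 0.077  0.2212 0.1601 0.2855] 15.48300514527028
[ 0.6108  0.0772  0.2216  0.1602  0.2849 -0.1786 -0.0251] 15.10150588982115
[[0.4, 0.3], [0.4, -0.8], [0.8, 0.0], [0.2, 0.2]]
[[-1.0, 0.9], [-0.1, 1.1], [-0.8, 1.1], [-0.2, 2.1]]
[[-0.9, 2.1], [-1.1, 0.4], [-0.1, 2.1]]
[[-1.7, -2.8], [-1.0, -2.9], [-0.7, -0.7], [-1.4, -1.3]]
```

{"fn": "send_rows", "kwargs": {"plan": [{"offset": [27, -25, 0], "yaw": 0}, {"offset": [27, -25, 0], "yaw": 0}, {"offset": [27, -25, 0], "yaw": 0}, {"offset": [27, -25, 0], "yaw": 0}, {"offset": [27, -25, 0], "yaw": 0}, {"offset": [27, -25, 0], "yaw": 0}, {"offset": [27, -25, 0], "yaw": 0}, {"offset": [27, -25, 0], "yaw": 0}, {"offset": [27, -25, 0], "yaw": 0}, {"offset": [27, -25, 0], "yaw": 0}, {"offset": [27, -25, 0], "yaw": 0}, {"offset": [27, -25, 0], "yaw": 0}, {"offset": [27, -25, 0], "yaw": 0}, {"offset": [27, -25, 0], "yaw": 0}, {"offset": [27, -25, 0], "yaw": 0}, {"offset": [27, -25, 0], "yaw": 0}, {"offset": [27, -25, 0], "yaw": 0}, {"offset": [27, -25, 0], "yaw": 0}, {"offset": [20, -25, 0], "yaw": 0}, {"offset": [20, -25, 0], "yaw": 0}], "hand": 1}}

```text
time: 2.7
tool_pos: [0.5044, 0.1542, 0.2516]
tool_rot: [3.141, -0.0, 0.342]
contact_force: [0.4, -0.4, -1.2]
opening: 0.0008
grip_force: 0.0
```

{"fn": "send_rows", "kwargs": {"plan": [{"offset": [4, 0, 25], "yaw": 0}, {"offset": [0, 0, 25], "yaw": 0}, {"offset": [0, 0, 20], "yaw": 0}, {"offset": [0, 0, 8], "yaw": 0}, {"offset": [0, 0, 4], "yaw": 0}, {"offset": [0, 0, 4], "yaw": 0}, {"offset": [0, 0, 4], "yaw": 0}, {"offset": [0, 0, 4], "yaw": 0}]}}

```text
time: 3.5
tool_pos: [0.5081, 0.1541, 0.1583]
tool_rot: [3.141, -0.001, 0.342]
contact_force: [-1.0, -1.1, 1.8]
opening: 0.0005
grip_force: 0.8
```

Contact has begun; keep pressing slowly.

{"fn": "send_rows", "kwargs": {"plan": [{"offset": [0, 0, 3], "yaw": 0}, {"offset": [0, 0, 3], "yaw": 0}, {"offset": [0, 0, 3], "yaw": 0}, {"offset": [0, 0, 3], "yaw": 0}, {"offset": [0, 0, 3], "yaw": 0}, {"offset": [0, 0, 3], "yaw": 0}, {"offset": [0, 0, 3], "yaw": 0}, {"offset": [0, 0, 2], "yaw": 0}]}}

```text
time: 4.3
tool_pos: [0.5076, 0.154, 0.1343]
tool_rot: [3.142, 0.0, 0.342]
contact_force: [-0.2, -0.2, 1.0]
opening: 0.0002
grip_force: 0.7
```

{"fn": "send_rows", "kwargs": {"plan": [{"offset": [0, 0, 2], "yaw": 0}, {"offset": [0, 0, 1], "yaw": 0}, {"offset": [0, 0, 1], "yaw": 0}, {"offset": [0, 0, 0], "yaw": 0}]}}

```text
time: 4.7
tool_pos: [0.5077, 0.1541, 0.1317]
tool_rot: [3.141, -0.0, 0.342]
contact_force: [-3.7, -1.0, 9.9]
opening: 0.0004
grip_force: 4.8
```

{"fn": "send_rows", "kwargs": {"plan": [{"offset": [0, 0, 1], "yaw": 0}, {"offset": [0, 0, 0.5], "yaw": 0}, {"offset": [0, 0, 0], "yaw": 0}]}}

```text
time: 5.0
tool_pos: [0.5078, 0.1541, 0.1315]
tool_rot: [3.141, -0.001, 0.342]
contact_force: [-8.6, -1.7, 19.4]
opening: 0.0006
grip_force: 10.2
```

{"fn": "send_rows", "kwargs": {"plan": [{"offset": [0, 0, -10], "yaw": 0}, {"offset": [0, 0, -30], "yaw": 0}, {"offset": [0, 0, -40], "yaw": 0}, {"offset": [-38, -14, -20], "yaw": 0}, {"offset": [-38, -14, -20], "yaw": 0}, {"offset": [0, 0, 0], "yaw": -0.14}, {"offset": [0, 0, 0], "yaw": -0.14}, {"offset": [0, 0, 0], "yaw": -0.14}, {"offset": [0, 0, 0], "yaw": -0.14}, {"offset": [0, 0, 0], "yaw": -0.14}, {"offset": [0, 0, 0], "yaw": -0.14}, {"offset": [0, 0, 0], "yaw": -0.14}, {"offset": [0, 0, 0], "yaw": -0.14}, {"offset": [0, 0, 0], "yaw": -0.14}, {"offset": [0, 0, 0], "yaw": -0.14}], "hand": 0.46}}

```text
time: 6.5
tool_pos: [0.427, 0.155, 0.2493]
tool_rot: [3.141, 0.0, 1.748]
contact_force: [0.4, 0.5, 0.1]
opening: 0.0498
grip_force: 0.0
```

{"fn": "send_rows", "kwargs": {"plan": [{"offset": [0, 0, 0], "yaw": -0.14}, {"offset": [0, 0, 0], "yaw": -0.14}, {"offset": [0, 0, 0], "yaw": -0.14}, {"offset": [0, 0, 0], "yaw": -0.14}, {"offset": [0, 0, 0], "yaw": -0.14}, {"offset": [0, 0, 0], "yaw": -0.14}, {"offset": [0, 0, 0], "yaw": -0.14}, {"offset": [0, 0, 0], "yaw": -0.14}, {"offset": [0, 0, 0], "yaw": -0.14}, {"offset": [0, 0, 0], "yaw": -0.08}]}}

```text
time: 7.5
tool_pos: [0.427, 0.155, 0.2493]
tool_rot: [3.141, 0.001, 3.087]
contact_force: [-0.2, -0.6, 0.1]
opening: 0.0494
grip_force: 0.0
```

Run:
```python
from cell import status, read_camera
import cv2,numpy as np
A=read_camera("top")[95:295,50:370,::-1];B=read_camera("side")[110:300,160:380,::-1]
cv2.imwrite("pics/top1.png",cv2.resize(A,(800,500),interpolation=cv2.INTER_CUBIC))
cv2.imwrite("pics/side1.png",cv2.resize(B,(695,600),interpolation=cv2.INTER_CUBIC))
s=status.observe();print(s['qpos'].round(2),s['tool_pos'],s['tool_rot'],s['time'],s['contact_force'])
```

```text
[ 0.18  0.21  1.71 -0.    1.22 -1.33] [0.42700138 0.1550455  0.24933268] [3.14147790e+00 6.68194694e-04 3.08239662e+00] 7.6 [0.02214136 0.24063566 0.44536933]
```

View pics/top1.png

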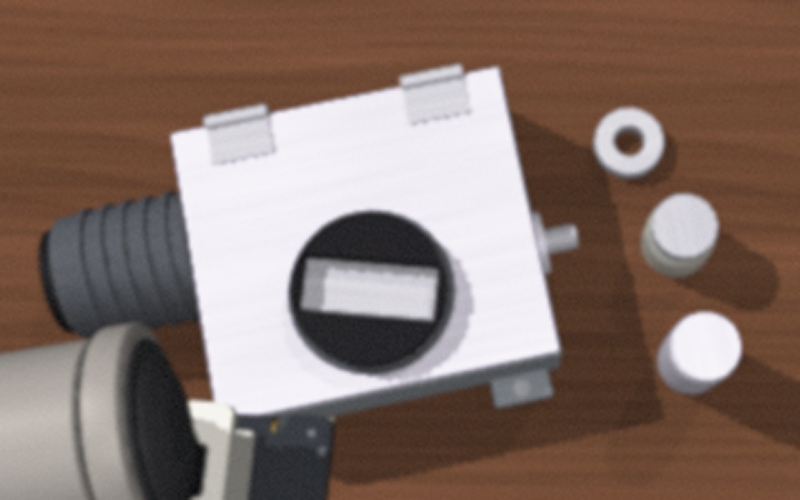

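View pics/side1.png

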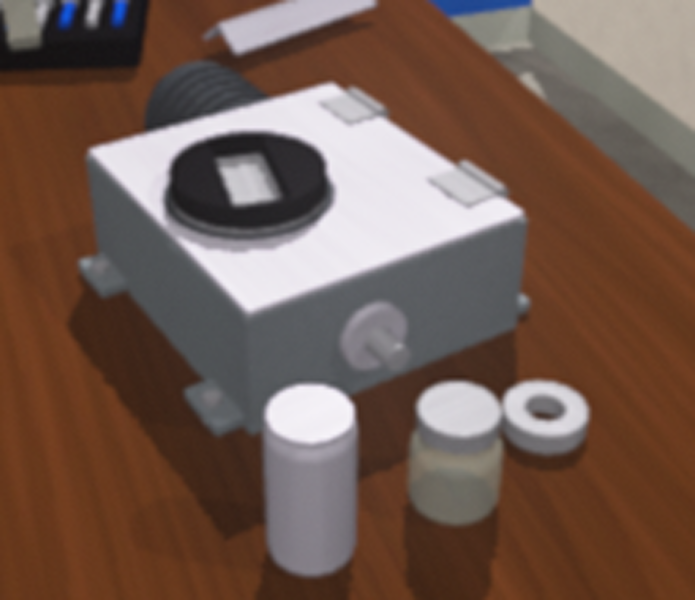

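```bash
cat > fit2.py <<'E'
from h import *
T=lambda a:np.array(a)/2.5+[50,95]
S=lambda a:np.array(a)/(695/220)+[160,110]
SL=np.array([[-.052,.021,.0235],[.052,.021,.0235],[.052,-.021,.0235],[-.052,-.021,.0235]])
CC=np.array([[0,.134,0],[0,-.134,0],[-.236,-.134,0],[-.236,.134,0]])
tc=T([[172,133],[498,68],[558,352]]); sc=S([[335,83],[524,213],[247,309],[89,153]])
ts=T([[306,257],[439,267],[434,322],[301,312]]); ss=S([[215,155],[287,200],[232,207]])
def res(p,full=0):
    p=np.r_[p[:3],0,p[3]]
    r=[proj('top',cover(p,CC[:3]))-tc,proj('side',cover(p,CC))-sc,proj('top',disc(p,SL))-ts,proj('side',disc(p,SL[[0,1,2]]))-ss]
    return r if full else np.concatenate(r).ravel()
s=least_squares(res,[.61,.077,.22,.28],loss='soft_l1')
print(s.x.round(4),s.cost)
for r in res(s.x,1): print(r.round(1).tolist())
p=np.r_[s.x[:3],0,s.x[3]]; np.save('p.npy',p)
c=disc(p,[0,0,.0235])[0]; psi=p[2]-p[4]+np.pi; print('slot',c,'psi',psi)
# move in tool axes from current pose
from cell import status
o=status.observe(); y=o['tool_rot'][2]; d=c[:2]-o['tool_pos'][:2]
print('dx',1e3*(d@[np.cos(y),np.sin(y)]),'dy',1e3*(d@[np.sin(y),-np.cos(y)]),'yaw',(y-psi+np.pi)%(2*np.pi)-np.pi)
E
python3 fit2.py
```

```text
[0.6087 0.0769 0.2239 0.2791] 24.834601045707302
[[0.0, 0.6], [0.4, 0.1], [1.0, 0.1]]
[[-1.8, 0.9], [-0.4, 1.2], [-1.2, 2.4], [-1.5, -0.1]]
[[-0.9, -0.3], [-0.1, -0.6], [-0.0, -0.9], [-1.3, -0.7]]
[[12.9, -5.9], [0.6, 0.2], [0.0, 0.6]]
slot [0.56773939 0.06761091 0.1295    ] psi 3.086332950892561
dx -145.6642508922335 dy -78.95517499054428 yaw -0.00393633356901768
```

{"fn": "send_rows", "kwargs": {"plan": [{"offset": [-29, -16, 0], "yaw": 0}, {"offset": [-29, -16, 0], "yaw": 0}, {"offset": [-29, -16, 0], "yaw": 0}, {"offset": [-29, -16, 0], "yaw": 0}, {"offset": [-30, -15, 0], "yaw": 0}, {"offset": [0, 0, 30], "yaw": 0}, {"offset": [0, 0, 30], "yaw": 0}, {"offset": [0, 0, 20], "yaw": 0}, {"offset": [0, 0, 0], "yaw": 0}]}}

```text
time: 8.5
tool_pos: [0.5662, 0.0673, 0.1662]
tool_rot: [-3.141, -0.006, 3.079]
contact_force: [-0.4, 0.2, 0.1]
opening: 0.0495
grip_force: 0.0
```

{"fn": "send_rows", "kwargs": {"plan": [{"offset": [0, 0, 6], "yaw": 0}, {"offset": [0, 0, 5], "yaw": 0}, {"offset": [0, 0, 4], "yaw": 0}, {"offset": [0, 0, 4], "yaw": 0}, {"offset": [0, 0, 4], "yaw": 0}, {"offset": [0, 0, 3], "yaw": 0}, {"offset": [0, 0, 0], "yaw": 0}]}}

```text
time: 9.2
tool_pos: [0.5676, 0.0674, 0.1428]
tool_rot: [-3.141, -0.001, 3.082]
contact_force: [0.1, 0.1, -0.3]
opening: 0.0494
grip_force: 0.0
```

{"fn": "send_rows", "kwargs": {"plan": [{"offset": [0, 0, 0], "yaw": 0.1}, {"offset": [0, 0, 0], "yaw": 0.1}, {"offset": [0, 0, 0], "yaw": 0.1}, {"offset": [0, 0, 0], "yaw": 0.1}, {"offset": [0, 0, 0], "yaw": 0.1}, {"offset": [0, 0, 0], "yaw": 0.1}, {"offset": [0, 0, 0], "yaw": 0.1}, {"offset": [0, 0, 0], "yaw": 0.1}, {"offset": [0, 0, 0], "yaw": 0.1}, {"offset": [0, 0, 0], "yaw": 0.1}, {"offset": [0, 0, 0], "yaw": 0.1}, {"offset": [0, 0, 0], "yaw": 0.1}, {"offset": [0, 0, 0], "yaw": 0.1}]}}

```text
time: 10.5
tool_pos: [0.5676, 0.0678, 0.1433]
tool_rot: [-3.141, -0.001, 1.778]
contact_force: [-1.8, 2.8, 0.3]
opening: 0.0495
grip_force: 1.6
```

```bash
python3 -c "
from cell import status;s=status.observe();print(s['torque'],s['tool_rot'],s['contact_force'],s['qpos'])"
```

```text
[0.39610724 0.08189345 0.12901719] [-3.14131735e+00 -6.84036728e-04  1.77786258e+00] [-1.77048491  2.82113375  0.32802582] [-1.54127866e-02  5.30223655e-01  1.54177759e+00  6.91322920e-04
  1.07001096e+00 -2.22811174e-01]
```

{"fn": "send_rows", "kwargs": {"plan": [{"offset": [0, 0, 0], "yaw": 0.06}, {"offset": [0, 0, 0], "yaw": 0.06}, {"offset": [0, 0, 0], "yaw": 0.05}, {"offset": [0, 0, 0], "yaw": 0.03}, {"offset": [0, 0, 0], "yaw": 0.03}, {"offset": [0, 0, 0], "yaw": 0}]}}

```text
time: 11.1
tool_pos: [0.5672, 0.0681, 0.1433]
tool_rot: [-3.14, -0.001, 1.552]
contact_force: [-3.7, 4.0, 2.2]
opening: 0.0496
grip_force: 2.2
```

```bash
python3 -c "
from cell import status;s=status.observe();print(s['torque'],s['tool_rot'],s['contact_force'],s['qpos'])"
```

```text
[0.53369897 0.36616294 0.16656122] [-3.14041750e+00 -8.67721806e-04  1.55187456e+00] [-3.65757879  3.97601924  2.16003227] [-1.50377724e-02  5.30140715e-01  1.54215167e+00  9.94132635e-04
  1.07047225e+00  3.40607607e-03]
```

{"fn": "send_rows", "kwargs": {"plan": [{"offset": [0, 0, 0], "yaw": 0.03}, {"offset": [0, 0, 0], "yaw": 0.03}, {"offset": [0, 0, 0], "yaw": 0}]}}

```text
time: 11.4
tool_pos: [0.5674, 0.0689, 0.1433]
tool_rot: [-3.141, -0.002, 1.493]
contact_force: [-2.3, 6.5, 1.0]
opening: 0.0493
grip_force: 5.3
```

```bash
python3 -c "
from cell import status;s=status.observe();print(s['torque'],s['tool_rot'],s['contact_force'],s['qpos'])"
```

```text
[1.18811704 0.2626702  0.39529127] [-3.14082483e+00 -1.97188466e-03  1.49275770e+00] [-2.27708402  6.54724894  0.98061543] [-0.01435846  0.53021352  1.54198355  0.00229903  1.07003748  0.06257503]
```

{"fn": "send_rows", "kwargs": {"plan": [{"offset": [0, 0, 0], "yaw": 0.03}, {"offset": [0, 0, 0], "yaw": 0.03}, {"offset": [0, 0, 0], "yaw": 0}]}}

```text
time: 11.7
tool_pos: [0.5677, 0.0693, 0.1433]
tool_rot: [3.141, -0.001, 1.439]
contact_force: [-0.7, 8.7, 1.6]
opening: 0.0496
grip_force: 33.4
```

```bash
python3 -c "
from cell import status;s=status.observe();print(s['torque'],s['tool_rot'],s['contact_force'],s['qpos'])"
```

```text
[1.52532397 0.17845886 2.87634221] [ 3.14149687e+00 -9.86574358e-04  1.43881682e+00] [-0.70144933  8.69402613  1.5757379 ] [-1.31054997e-02  5.30368711e-01  1.54153191e+00  1.10411241e-03
  1.06948018e+00  1.18343547e-01]
```

{"fn": "send_rows", "kwargs": {"plan": [{"offset": [0, 0, 0], "yaw": -0.1}, {"offset": [0, 0, 0], "yaw": -0.1}, {"offset": [0, 0, 0], "yaw": -0.05}, {"offset": [0, 0, -15], "yaw": 0}, {"offset": [0, 0, -30], "yaw": 0}, {"offset": [0, 0, -40], "yaw": 0}, {"offset": [0, 0, -30], "yaw": 0}, {"offset": [40, 40, 0], "yaw": 0}, {"offset": [40, 40, 0], "yaw": 0}, {"offset": [20, 40, 0], "yaw": 0}, {"offset": [0, 40, 0], "yaw": 0}, {"offset": [0, 0, 0], "yaw": 0}]}}

```text
time: 12.9
tool_pos: [0.7109, 0.1748, 0.2539]
tool_rot: [-3.14, 0.001, 1.683]
contact_force: [-1.0, 0.4, -1.0]
opening: 0.0494
grip_force: 0.0
```

Run:
```python
from cell import status, read_camera
import cv2,numpy as np
A=read_camera("top")[95:295,50:370,::-1];B=read_camera("side")[110:300,160:380,::-1]
a=cv2.resize(A,(800,500),interpolation=cv2.INTER_CUBIC)[:,150:600];b=cv2.resize(B,(579,500),interpolation=cv2.INTER_CUBIC)[:,60:410]
cv2.imwrite("pics/both2.png",np.hstack([a,b]))
s=status.observe();print(s['tool_pos'],s['tool_rot'],s['time'],s['contact_force'])
```

```text
[0.70781997 0.17393162 0.25613439] [-3.13924987e+00  5.50611663e-04  1.68206684e+00] 13.0 [-0.45014692 -0.71561836  0.26789984]
```

View pics/both2.png

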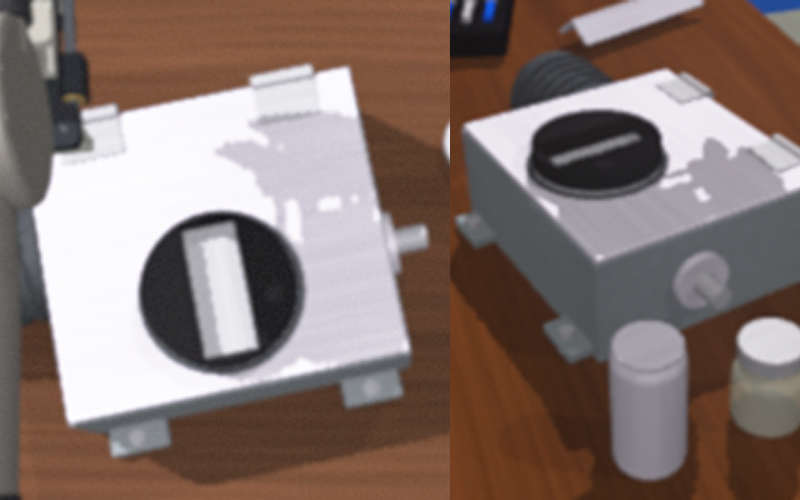

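```bash
python3 -c "
from cell import ticket;print(ticket.hand_in())"
```

```text
the job is handed in; nothing more can be done
None
```

The cover is shut and the fastener is turned clockwise to its stop. The final picture shows the slot square to the hinge line, and the arm never went near the can, jar or bearing. I handed the job in at about 13 s; no verdict came back.

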